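# Weigh a toppled reagent bottle and stand it back in its row

### The job

One reagent bottle has toppled forward out of its row in the steel tray. Stand it upright on the pan of the balance and let go of it there for at least a second, so that it can be checked for a leak by weight; then put it back, upright on the tray floor, in the gap it left in the row. Set it down rather than dropping it, leave the other bottles standing where they are, and do not knock the other things on the bench about.

Things in the scene. Friction and masses are not known exactly. Their poses are not given: they have to be found in the camera images.
- bottle: toppled white bottle, 145 mm high, 0.2-0.35 kg: round body 60 mm across up to 104 mm, shoulder, 38 mm neck, ribbed cap 42 mm across from 118 to 145 mm. Origin: centre of underside; z runs from base to cap; centre of mass about 65 mm up. At first it lies out over the tray's front (the tray's -x), 10 degrees nose-down: side on the front lip, shoulder on the bench, base over its empty place.
- lane (a point): middle of the floor (3 mm above the bench) of the fixed steel tray: a lane 72 mm wide inside (x, to the back of the tray, away from the robot and to its left) and 386 mm long (y), lip 10 mm above the bench, 3 mm thick. Places at y = -148, -74, 0, 74, 148 mm, x = 0; the empty one is an inner one. In the row 14 mm or so are free beside a bottle's body; before and behind it there is room.
- pan (a point): centre of the top of the balance's flat round steel pan, 140 mm across, 80 mm above the bench, rigid. The white top-pan balance, 230 mm deep (x) and 190 mm wide (y), is fixed left or right of the tray, keypad towards the robot (-x); the pan is its highest part, 30 mm beyond the housing's middle; the housing round it is 66 mm high.
- row_a: standing in the same tray, bystander: same kind of white bottle, 60 mm body, 42 mm cap, 170 mm high. Origin: centre of its underside, z axis up through the cap.
- row_b: standing in the same tray, bystander: same kind of white bottle, 60 mm body, 42 mm cap, 145 mm high. Origin: centre of its underside, z axis up through the cap.
- row_c: standing in the same tray, bystander: same kind of white bottle, 60 mm body, 42 mm cap, 145 mm high. Origin: centre of its underside, z axis up through the cap.
- row_d: standing in the same tray, bystander: same kind of white bottle, 60 mm body, 42 mm cap, 170 mm high. Origin: centre of its underside, z axis up through the cap.
- vortex: bystander fixed on the other side of the tray from the balance: blue vortex mixer, 160 x 125 mm, 136 mm high. Origin: centre of its underside.
- tube_rack: bystander: orange microtube rack, 100 x 200 mm, 48 mm high with its tubes, behind the tray. Origin: centre of its underside.
- tip_box: bystander: box of pipette tips, 85 x 122 mm, 64 mm high, on the right (-y). Origin: centre of its underside.
- tub: bystander: open white ice tub, 138 mm across, 130 mm high, on the left (+y). Origin: centre of its underside.
- timer: bystander: flat white bench timer, 62 x 62 mm, 20 mm high, in front of the tray. Origin: centre of its underside.
- marker: bystander: black marker pen, 128 mm long, 17 mm thick, lying on the bench between robot and tray. Origin: middle of its underside.
There are look-alikes about, which are no part of the job. Leave any purple or red look-alike of the bottle alone.

How it is judged:
By the outcome, as a careful person would: the job done as asked, in the order asked, and still so for the second after the job is handed in, with the robot touching nothing.
It also fails if it takes over 58 s, if anything falls off the work surface, if the arm or the gripper's body presses on something with over 40 N, if the wrist force passes 120 N, or if a joint passes its speed limit or range.

### The arm

A 7-joint arm with a two-finger parallel gripper is mounted at the origin on the work surface. World frame = base frame: x ahead of the robot, y to its left, z up, the work surface at z = 0. Lengths are in mm, angles in rad, forces in N, time in s.
With the tool pointing down it reaches from about 400 to 875 mm from the base axis. Payload 6.5 kg.
Tool frame: the origin (TCP) lies between the finger pads; the fingertips stand 25 mm ahead of it and the grasp point (between the pads) lies 6 mm ahead of it (r.nose_length is the distance from the TCP to the fingertips, in mm); z points along the fingers, y is the line along which they close (so a half turn about z gives the same grasp; the last joint's range is limited). The gripper opens to 85 mm and grips with 20 to 120 N. Pads are 22 mm wide; open, the fingers measure 114 mm over their backs; the gripper's body (76 mm by 85 mm) begins 54 mm behind the grasp point. The pads swing forward as they close: fully open they stand 13 mm farther back than shut.
Start: joints at [1.114, 0.536, -0.004, 1.538, 0.003, 1.067, -0.071], TCP at [247.599, -600.987, 256.29] pointing down, gripper open.
Joint ranges: [-2.7, 2.7], [-0.37, 2.16], [-1.27, 1.26], [0.24, 2.4], [-1.31, 4.45], [0.19, 1.91], [-2.76, 2.76]. Speed limits (rad/s): [2.39, 2.39, 3.14, 3.14, 3.14, 3.14, 3.14].

### API

Orientations are given as a rotation vector (axis times angle).
In Python, from station import status, cams, r, outline_of, pinpoint gives the robot as it stands.
- The arm moves only by the tool play_rows, never from a script. Its argument "commands" is a list of rows, each a list of 7 numbers: the turn, a rotation vector about the world's x, y, z in units of 6 degrees (1.0 is 6 degrees), then the shift along the world's x, y, z in units of 30 mm (1.0 is 30 mm), then the finger opening in mm, from 0 to 85.4. A call has 1 to 5 rows; each row is the pose to reach, as a shift and turn from the pose commanded when the call began; what a row does not reach only later rows make up. A row lasts 1/12 s, in which the tool goes at most 41.7 mm and 7.16 degrees, less where a joint would pass 70% of its speed; a pose out of reach is approached as far as the arm can. A call with a gripper value outside its range is refused whole. The fingers move at their own pace and stop on an object; the grip force is fixed at half the most. Time passes only in rows, so rows that repeat a pose let the fingers close. It gives the time, the measured TCP pose, the force, the opening and the grip force at its end, in the units of the state.
- status.state(): the state, without advancing time (a new reading comes with each control period).
- cams.snapshot(name): name is "scene" or "top"; returns a dict with "img" (420x560x3 uint8, blue, green, red), "camera_matrix" (3x3 intrinsics, pixels), "extrinsics" (4x4, takes a point from world to camera coordinates). Camera axes: x right, y down, z forward; pixel columns grow to the right and rows downward; lengths in mm; the calibration is good to about 2 mm. A picture is of the moment at which its call begins. There is no depth.
- r.hand_in(): hands the job in; it is judged then, once.
Trained networks look in the newest picture that a camera, given by its name, has taken for a name from the list of things; names that differ only in an ending like _2 or _b are one class to them, and where a whole thing is asked for, a point or a joint stands for the part that bears it (a point fixed in the world has none). Each returns a list of dicts, best first, with "confidence" (0 to 1); they miss things now and then, are a little off and sometimes report something else, mostly with a low value. They report only what shows in the picture. A call takes as long as a camera call. They do not tell look-alikes from the thing itself.
- outline_of(camera, thing): "pixels" (420x560 bool, what is visible of it) and "position" ([row, column] in pixels, amid what is visible of it).
- pinpoint(camera, thing): "position" ([row, column] in pixels: a listed point, or the origin of a listed thing).
The state is a dict: "time": time; "q": joint angles; "dq": joint speeds; "joint_efforts": joint torques, N m; "tcp_pos": TCP position; "eef_rot": TCP orientation; "force": force on the tool from outside, world axes, zero at the start; "wrist_torque": the same for the moment, N m; "opening": finger opening in mm; "gripper_force": force on a finger pad.
Only numpy, scipy, OpenCV 4.12 (cv2) and the standard library are available. Lean on these libraries where they do the work, as an engineer would, in place of code of your own. Each camera call takes 0.05 s, during which the arm holds its last target. There are 200 camera calls.

## Working session

There is one attempt and no reset: what is moved stays moved. The work goes in short steps, Python scripts to look and compute and a tool call to move; the robot and the scene stay as the last step left them, time stands still between calls to the robot, and variables do not carry over. Pictures are saved under pics/ and viewed, at most 10 in all, crops included, and the job is handed in when it is done.

Besides the shell and the picture viewer there is one more tool, called after "Call:" as name([rows], argument=value, ...), one row to a line, values as JSON. play_rows: Moves the arm, as the interface text tells. Its arguments: {"type":"object","properties":{"commands":{"type":"array","items":{"type":"array","items":{"type":"number"}}}},"required":["commands"]}

```bash
ls; mkdir -p pics
python3 - <<'E'
from station import status, cams, r, outline_of, pinpoint
import cv2
s=status.state(); print({k:s[k] for k in ('time','tcp_pos','eef_rot','opening','force')}, r.nose_length)
for c in ('scene','top'):
    d=cams.snapshot(c); cv2.imwrite(f'pics/{c}0.png',d['img'])
    print(c,d['camera_matrix'].tolist(),d['extrinsics'].round(3).tolist())
    for t in ('bottle','lane','pan','row_a','row_b','vortex','tube_rack','tip_box','tub','timer','marker'):
        print(t,[([round(float(v)) for v in x['position']],round(float(x['confidence']),2)) for x in pinpoint(c,t)])
E
```

```text
pics
{'time': 0.0, 'tcp_pos': array([ 247.37016147, -600.45443363,  255.39743196]), 'eef_rot': array([-3.08013045e+00, -6.09758336e-01,  7.08300528e-04]), 'opening': 85.43390712398455, 'force': array([-0.40681146,  1.11629659,  0.60100196])} 25.0
scene [[391.7129099962392, 0.0, 279.6612559452951], [0.0, 391.7129099962392, 209.63297668482122], [0.0, 0.0, 1.0]] [[0.572, 0.821, -0.006, -310.196], [0.642, -0.452, -0.62, -302.421], [-0.512, 0.35, -0.785, 1467.736], [0.0, 0.0, 0.0, 1.0]]
bottle [([248, 293], 0.8), ([209, 177], 0.74), ([153, 262], 0.59)]
lane [([238, 292], 0.83), ([201, 293], 0.74)]
pan [([266, 146], 0.61), ([147, 361], 0.58)]
row_a [([220, 291], 0.94), ([238, 294], 0.9), ([202, 294], 0.87), ([282, 294], 0.57)]
row_b [([220, 291], 0.94), ([238, 294], 0.9), ([202, 294], 0.87), ([282, 294], 0.57)]
vortex [([265, 147], 0.96)]
tube_rack [([234, 349], 0.9), ([143, 362], 0.33)]
tip_box [([312, 222], 0.56)]
tub [([198, 401], 0.85)]
timer [([234, 206], 0.78)]
marker [([203, 234], 0.61)]
top [[487.64476557875093, 0.0, 283.0725169674061], [0.0, 487.64476557875093, 218.0454764305801], [0.0, 0.0, 1.0]] [[-0.016, -1.0, -0.004, 26.941], [-0.992, 0.016, -0.129, 521.548], [0.129, 0.001, -0.992, 1159.35], [0.0, 0.0, 0.0, 1.0]]
bottle [([162, 306], 0.93), ([291, 394], 0.69), ([316, 252], 0.62)]
lane [([185, 288], 0.98)]
pan [([239, 132], 0.62), ([273, 322], 0.41)]
row_a [([209, 274], 0.91), ([142, 318], 0.82), ([186, 286], 0.74), ([237, 258], 0.61)]
row_b [([209, 274], 0.91), ([142, 318], 0.82), ([186, 286], 0.74), ([237, 258], 0.61)]
vortex [([248, 440], 0.91)]
tube_rack []
tip_box [([156, 403], 0.77)]
tub [([160, 138], 0.93)]
timer [([252, 372], 0.96)]
marker [([156, 403], 0.74), ([271, 323], 0.59)]
```

View pics/scene0.png

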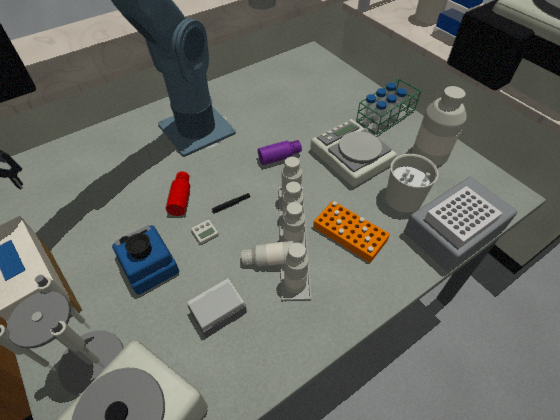

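View pics/top0.png

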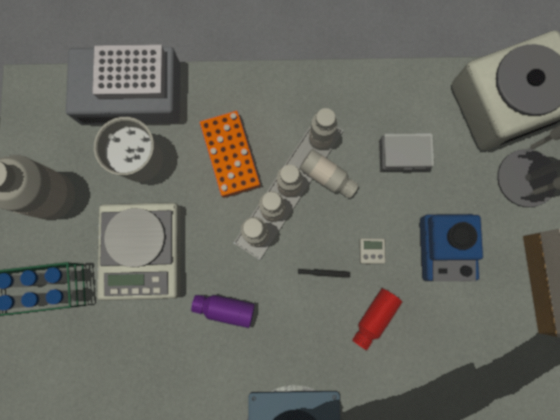

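Scene picture: the white toppled bottle is at about (255, 270), with its cap at (258, 245). The row runs from (290, 165) to (295, 270), and the balance pan is at (147, 361). Top picture: the toppled bottle is at (174, 328), with its cap at (352, 190).

Candidates, as top-view (column, row): white (328, 174), purple (222, 310) and red (378, 318). Only the white one lies over the tray lip with its base in the row's gap, so it fits the description. I'll confirm it in one crop and measure.

```bash
cat > h.py <<'E'
from station import status, cams, r, outline_of, pinpoint
import cv2, numpy as np
from scipy.optimize import minimize
from scipy.spatial.transform import Rotation as R
def ray(d,rc,z):
    K,E=d['camera_matrix'],d['extrinsics']; v=E[:3,:3].T@np.linalg.inv(K)@[rc[1],rc[0],1]; o=-E[:3,:3].T@E[:3,3]
    return (o+v*(z-o[2])/v[2])
def proj(d,P):
    P=np.atleast_2d(P)@d['extrinsics'][:3,:3].T+d['extrinsics'][:3,3]; u=P@d['camera_matrix'].T; return u[:,:2]/u[:,2:]
A=np.linspace(0,2*np.pi,40)
PROF=[(0,30),(104,30),(112,19),(118,21),(145,21)]
def sil(d,base,axis,H=145):
    m=np.zeros((420,560),np.uint8); a=np.array(axis)/np.linalg.norm(axis)
    e=np.cross(a,[.3,.5,.1] if abs(a[2])>.9 else [0,0,1]); e/=np.linalg.norm(e); f=np.cross(a,e)
    ring=lambda s,q:base+a*s+q*(np.outer(np.cos(A),e)+np.outer(np.sin(A),f))
    for (s,q),(t,w) in zip(PROF[:-1],PROF[1:]):
        if s: s+=H-145
        t+=H-145
        h=cv2.convexHull(proj(d,np.vstack([ring(s,q),ring(t,w)])).astype(np.float32)); cv2.fillConvexPoly(m,(h*16).round().astype(np.int32),1,shift=4)
    return m.astype(bool)
E
python3 - <<'E'
from h import *
d={c:cams.snapshot(c) for c in('top','scene')}
cv2.imwrite('pics/crop1.png',cv2.resize(d['top']['img'][100:220,250:400],None,fx=5,fy=5,interpolation=cv2.INTER_CUBIC))
for c,pts in (('top',dict(pan=(239,132,80),lane=(185,288,3),base=(162,306,47.6),r1=(142,318,3),r2=(186,286,3),r3=(209,274,3),r4=(237,258,3))),('scene',dict(pan=(147,361,80),lane=(238,292,3),r1=(282,294,3),r2=(238,294,3),r3=(220,291,3),r4=(202,294,3),base=(248,293,47.6)))):
    for k,v in pts.items(): print(c,k,ray(d[c],v[:2],v[2]).round(1))
for c in d:
    for o in outline_of(c,'bottle')[:4]: print(c,np.round(o['position']),o['confidence'],o['pixels'].sum())
    for o in outline_of(c,'pan')[:2]: print(c,'pan',np.round(o['position']),o['confidence'],o['pixels'].sum())
M={c:[o for o in outline_of(c,'bottle')] for c in d}
T={'top':(174,328),'scene':(257,265)}
M={c:min(M[c],key=lambda o:np.hypot(*(np.array(o['position'])-T[c])))['pixels'] for c in d}
p=np.radians(10)
def cost(x,cs=('top',)):
    a=[np.cos(x[2])*np.cos(p),np.sin(x[2])*np.cos(p),-np.sin(p)]; t=0
    for c in cs:
        s=sil(d[c],np.array([x[0],x[1],47.6]),a); t-=(s&M[c]).sum()/(s|M[c]).sum()
    return t
b=ray(d['top'],(162,306),47.6)
for cs in (('top',),('scene',),('top','scene')):
    res=min((minimize(cost,[b[0],b[1],y],args=(cs,),method='Nelder-Mead',options=dict(initial_simplex=[[b[0],b[1],y],[b[0]+8,b[1],y],[b[0],b[1]+8,y],[b[0],b[1],y+.15]])) for y in (-2.3,-2.1)),key=lambda q:q.fun); print(cs,res.x.round(2),np.degrees(res.x[2]),res.fun)
E
```

```text
top pan [472.3 372.7  80. ]
top lane [610.1   4.6   3. ]
top base [657.9 -40.1  47.6]
top r1 [720.9 -74.2   3. ]
top r2 [607.6   9.7   3. ]
top r3 [549.2  40.9   3. ]
top r4 [479.2  81.9   3. ]
scene pan [485.7 365.4  80. ]
scene lane [605.3   0.8   3. ]
scene r1 [725.3 -79.6   3. ]
scene r2 [608.7   5.6   3. ]
scene r3 [549.9  37.3   3. ]
scene r4 [497.7  86.8   3. ]
scene base [657.9 -35.   47.6]
top [176. 329.] 0.78 1376
top [315. 377.] 0.69 1377
top [308. 227.] 0.57 1433
top pan [253. 139.] 0.64 7843
top pan [275. 322.] 0.6 335
scene [254. 264.] 0.63 890
scene [192. 178.] 0.61 801
scene [147. 277.] 0.61 743
scene pan [151. 352.] 0.58 3293
('top',) [666.19 -38.97  -2.16] -123.61622511533646 -0.9723207948899929
('scene',) [662.57 -45.67  -2.15] -123.11970448489802 -0.7766143106457243
('top', 'scene') [666.7  -38.79  -2.16] -123.7136416785144 -1.7432712636201009
```

View pics/crop1.png

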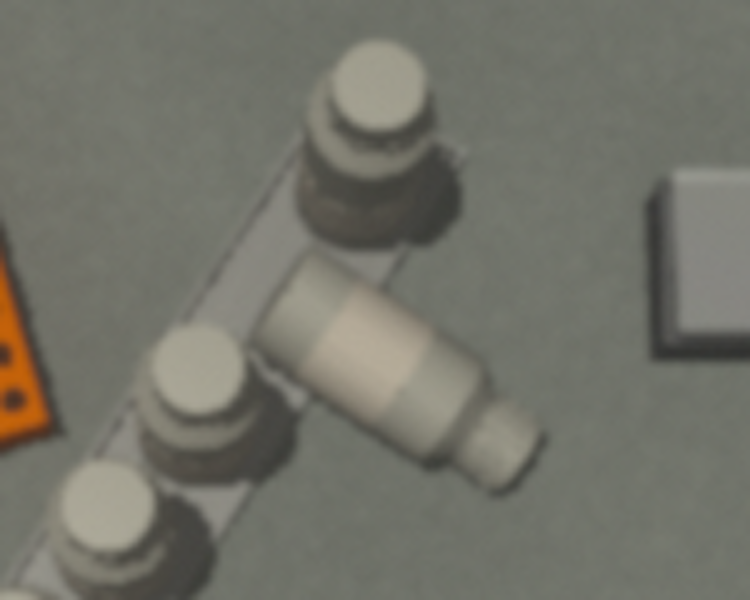

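The crop shows the white bottle lying across the front lip. Its base is in the gap between the row bottles at crop (380, 130) and (198, 380), and its cap at (505, 440) points down-right. That is the one meant. Next I'll refine the tray and pan.

Run:
```python
from h import *
d=cams.snapshot('top')
g=cv2.cvtColor(d['img'],cv2.COLOR_BGR2GRAY)
sub=cv2.resize(g[190:300,85:190],None,fx=4,fy=4,interpolation=cv2.INTER_CUBIC)
c=cv2.HoughCircles(cv2.GaussianBlur(sub,(7,7),2),cv2.HOUGH_GRADIENT,1,40,param1=60,param2=20,minRadius=105,maxRadius=135)
for q in c[0][:3]: print('pan',q/4,ray(d,(190+q[1]/4,85+q[0]/4),80).round(1), q[2]/4*(1140/487.6))
os=outline_of('top','row_a'); U=np.zeros((420,560),bool)
for o in os: print(np.round(o['position']),round(float(o['confidence']),2),o['pixels'].sum())
best=None
use=[o for o in os if 235<o['position'][1]<335 and not (165<o['position'][0]<185 and o['position'][1]>310)]
for o in use: U|=o['pixels']
import itertools
def mod(x,H):
    yd=np.array([-np.sin(x[2]),np.cos(x[2]),0]); s=np.zeros((420,560),bool)
    for y,h in zip((-148,0,74,148),H): s|=sil(d,np.array([x[0],x[1],3])+yd*y,[0,0,1],h)
    return s
def cost(x,H): s=mod(x,H); return -(s&U).sum()/(s|U).sum()
x0=np.array([609,4,.98])
for H in set(itertools.permutations((145,145,170,170))):
    q=minimize(cost,x0,args=(H,),method='Nelder-Mead',options=dict(initial_simplex=x0+np.array([[0,0,0],[6,0,0],[0,6,0],[0,0,.05]])))
    print(H,q.x.round(2),np.degrees(q.x[2]).round(1),q.fun.round(3))
    if best is None or q.fun<best[0]: best=(q.fun,q.x,H)
f,x,H=best
for i,(y,h) in enumerate(zip((-148,0,74,148),H)):  # individual
    o=min(use,key=lambda o:np.hypot(*(proj(d,np.array([x[0]-y*np.sin(x[2]),x[1]+y*np.cos(x[2]),3+h/2]))[0][::-1]-o['position'])))
    b0=np.array([x[0]-y*np.sin(x[2]),x[1]+y*np.cos(x[2])])
    fn=lambda b:-(lambda s:(s&o['pixels']).sum()/(s|o['pixels']).sum())(sil(d,np.array([b[0],b[1],3]),[0,0,1],h))
    q=minimize(fn,b0,method='Nelder-Mead',options=dict(initial_simplex=b0+np.array([[0,0],[6,0],[0,6]]))); print(y,b0.round(1),q.x.round(1),q.fun.round(3))
print('gap',x[0]+74*np.sin(x[2]),x[1]-74*np.cos(x[2]))
```

```text
pan [49.625 46.625 29.   ] [477.8 366.7  80. ] 67.801476
[181. 290.] 0.95 671
[207. 274.] 0.8 675
[233. 258.] 0.8 632
[130. 321.] 0.74 856
(170, 145, 170, 145) [606.63   2.32   0.98] 56.0 -0.904
(170, 145, 145, 170) [606.56   2.15   0.98] 56.1 -0.909
(145, 170, 170, 145) [607.81   0.77   0.98] 55.9 -0.89
(145, 170, 145, 170) [607.75   1.46   0.98] 56.2 -0.89
(170, 170, 145, 145) [606.72   1.78   0.98] 55.9 -0.894
(145, 145, 170, 170) [606.68   1.89   0.99] 56.4 -0.903
-148 [729.5 -80.3] [729.3 -80.3] -0.889
0 [606.6   2.1] [607.    2.1] -0.92
74 [545.1  43.4] [545.   44.4] -0.965
148 [483.6  84.6] [483.3  83.5] -0.896
gap 668.0173931452161 -39.073292107621754
```

```bash
cat >> h.py <<'E'
U=np.array([np.cos(np.radians(-123.7))*np.cos(np.radians(10)),np.sin(np.radians(-123.7))*np.cos(np.radians(10)),-np.sin(np.radians(10))])
BASE=np.array([666.2,-39,47.6])
def tool(head,down,sgn=1):   # heading deg, degrees below horizontal
    h,a=np.radians([head,down]); z=np.array([np.cos(h)*np.cos(a),np.sin(h)*np.cos(a),-np.sin(a)]); y=sgn*np.array([-np.sin(h),np.cos(h),0])
    return R.from_matrix(np.c_[np.cross(y,z),y,z])
z_,y_=(lambda t:R.from_euler('z',t)),(lambda t:R.from_euler('y',t))
def fk(q,C): return z_(-q[0])*y_(q[1])*z_(-q[2])*y_(q[3])*z_(-q[4])*y_(q[5])*z_(-q[6])*C
def Cfit(s): q=s['q']; return fk(q,R.identity()).inv()*R.from_rotvec(s['eef_rot'])
def move(s,Rt,pt): return np.r_[(Rt*R.from_rotvec(s['eef_rot']).inv()).as_rotvec()/np.radians(6),(np.array(pt)-s['tcp_pos'])/30].round(2)
def wrist(Rt,C,az,pitch):  # q5,q6,q7 for forearm azimuth/pitch (deg)
    M=(z_(np.radians(az))*y_(np.radians(pitch))).inv()*Rt*C.inv(); e=M.as_euler('ZYZ')
    o=[]
    for q in ((-e[0],e[1],-e[2]),(-e[0]+np.pi,-e[1],-e[2]+np.pi)):
        q=[(v+np.pi)%(2*np.pi)-np.pi for v in q]; q[0]+=2*np.pi*(q[0]<-1.31)
        if q[1]>0: o.append(np.round(q,2).tolist())
    return o
E
python3 - <<'E'
from h import *
s=status.state(); C=Cfit(s); print('C',C.as_matrix().round(2).tolist())
cap=BASE+U*134; print('cap',cap)
for sg in (1,-1):
    T=tool(56.3,35,sg); print(sg,'pick',[wrist(T,C,az,p) for az,p in ((-28,110),(-28,125))])
    up=R.from_rotvec(np.radians(100)*np.array([-np.sin(np.radians(56.3)),np.cos(np.radians(56.3)),0]))
    for sg2 in(1,-1):
        v=R.from_rotvec(sg2*up.as_rotvec()).apply(U)
        if v[2]>.9: G=R.from_rotvec(sg2*up.as_rotvec())*T; print(v.round(3),G.as_matrix()[:,2].round(2))
    for yaw in (60,80,100,120,150,180,-90,-120,-150): print('pan yaw',yaw,[wrist(R.from_euler('z',yaw,degrees=True)*G,C,35,p) for p in(100,120)])
    P=cap-T.as_matrix()[:,2]*(6+4); pre=P-T.as_matrix()[:,2]*90
    print('tcp',P.round(1),'pre',pre.round(1),move(s,T,pre))
E
```

```text
C [[0.0, -1.0, -0.0], [1.0, 0.0, -0.0], [0.0, -0.0, 1.0]]
cap [ 592.98037742 -148.78819253   24.33114419]
1 pick [[[-1.01, 1.29, -2.9]], [[-1.09, 1.16, -2.66]]]
[-0. -0.  1.] [-0.39 -0.59 -0.71]
pan yaw 60 [[[0.77, 1.55, 2.91]], [[0.81, 1.31, 2.66]]]
pan yaw 80 [[[0.8, 1.31, -3.13]], [[0.91, 1.08, 2.87]]]
pan yaw 100 [[[0.76, 1.06, -2.86]], [[0.95, 0.83, 3.09]]]
pan yaw 120 [[[0.63, 0.84, -2.54]], [[0.92, 0.59, -2.92]]]
pan yaw 150 [[[0.18, 0.62, -1.83]], [[0.39, 0.29, -2.05]]]
pan yaw 180 [[[-0.42, 0.69, -0.97]], [[-0.74, 0.39, -0.6]]]
pan yaw -90 [[[-0.73, 1.7, 0.39]], [[-0.73, 1.44, 0.62]]]
pan yaw -120 [[[-0.8, 1.34, 0.02]], [[-0.9, 1.11, 0.3]]]
pan yaw -150 [[[-0.73, 0.98, -0.39]], [[-0.95, 0.74, -0.04]]]
tcp [ 588.4 -155.6   30.1] pre [ 547.5 -216.9   81.7] [  9.24   7.58 -21.96  10.    12.8   -5.82]
-1 pick [[[-1.01, 1.29, 0.24]], [[-1.09, 1.16, 0.48]]]
[-0. -0.  1.] [-0.39 -0.59 -0.71]
pan yaw 60 [[[0.77, 1.55, -0.23]], [[0.81, 1.31, -0.48]]]
pan yaw 80 [[[0.8, 1.31, 0.01]], [[0.91, 1.08, -0.27]]]
pan yaw 100 [[[0.76, 1.06, 0.28]], [[0.95, 0.83, -0.05]]]
pan yaw 120 [[[0.63, 0.84, 0.6]], [[0.92, 0.59, 0.23]]]
pan yaw 150 [[[0.18, 0.62, 1.31]], [[0.39, 0.29, 1.09]]]
pan yaw 180 [[[-0.42, 0.69, 2.17]], [[-0.74, 0.39, 2.54]]]
pan yaw -90 [[[-0.73, 1.7, -2.75]], [[-0.73, 1.44, -2.52]]]
pan yaw -120 [[[-0.8, 1.34, -3.12]], [[-0.9, 1.11, -2.85]]]
pan yaw -150 [[[-0.73, 0.98, 2.76]], [[-0.95, 0.74, 3.1]]]
tcp [ 588.4 -155.6   30.1] pre [ 547.5 -216.9   81.7] [ 5.89 -7.19  5.21 10.   12.8  -5.82]
```

Run:
```python
from h import *
s=status.state(); C=Cfit(s); d=cams.snapshot('top'); cap=BASE+U*133
print('vortex',ray(d,(248,440),0), 'top corners',[ray(d,p,136).round() for p in ((214,427),(280,480),(214,482),(282,425))],'tip_box',ray(d,(152,408),32))
for a in (55,60):
    T=tool(56.3,a,-1); up=R.from_rotvec(np.radians(100)*np.array([-np.sin(np.radians(56.3)),np.cos(np.radians(56.3)),0])); G=up*T; print(a,up.apply(U).round(2),[wrist(T,C,-28,p) for p in (110,125)])
    for yaw in (60,80,100,120): print('pan yaw',yaw,[wrist(R.from_euler('z',yaw,degrees=True)*G,C,35,p) for p in(100,120)])
    z=T.as_matrix()[:,2]
    for b in (9,100,250): print(b,(cap-z*b).round(1),move(s,T,cap-z*b))
```

```text
vortex [ 444.50753135 -371.61719106    0.        ] top corners [array([ 512., -304.,  136.]), array([ 364., -412.,  136.]), array([ 510., -426.,  136.]), array([ 362., -291.,  136.])] tip_box [ 682.94064367 -295.52823927   32.        ]
55 [-0. -0.  1.] [[[-0.65, 1.23, 0.13]], [[-0.73, 1.03, 0.31]]]
pan yaw 60 [[[1.11, 1.63, -0.22]], [[1.12, 1.48, -0.54]]]
pan yaw 80 [[[1.16, 1.32, -0.08]], [[1.27, 1.2, -0.42]]]
pan yaw 100 [[[1.16, 1.0, 0.07]], [[1.4, 0.9, -0.34]]]
pan yaw 120 [[[1.09, 0.69, 0.27]], [[1.55, 0.6, -0.3]]]
9 [ 590.7 -152.3   31.9] [ 3.75 -4.58  5.47 11.44 14.96 -7.48]
100 [ 561.7 -195.7  106.4] [ 3.75 -4.58  5.47 10.47 13.51 -5.  ]
250 [ 514.  -267.3  229.3] [ 3.75 -4.58  5.47  8.88 11.12 -0.9 ]
60 [-0. -0.  1.] [[[-0.56, 1.22, 0.1]], [[-0.63, 1.0, 0.26]]]
pan yaw 60 [[[1.2, 1.65, -0.22]], [[1.19, 1.52, -0.54]]]
pan yaw 80 [[[1.25, 1.33, -0.1]], [[1.35, 1.23, -0.45]]]
pan yaw 100 [[[1.27, 1.0, 0.01]], [[1.51, 0.94, -0.4]]]
pan yaw 120 [[[1.23, 0.67, 0.16]], [[1.69, 0.63, -0.42]]]
9 [ 591.  -151.7   32.3] [ 3.22 -3.92  5.52 11.45 14.98 -7.47]
100 [ 565.8 -189.6  111.1] [ 3.22 -3.92  5.52 10.61 13.71 -4.84]
250 [ 524.2 -252.   241. ] [ 3.22 -3.92  5.52  9.22 11.63 -0.51]
```

Call:
play_rows([
  [0.8, -0.9, 1.1, 1, 1.2, 0.4, 85],
  [1.6, -1.9, 2.2, 1.8, 2.2, 0.4, 85],
  [2.4, -2.8, 3.3, 2.6, 3.3, 0.4, 85],
  [3.1, -3.8, 4.5, 3.5, 4.4, 0.3, 85],
  [3.75, -4.58, 5.47, 4.4, 5.5, 0.2, 85],
])

```text
time: 2.17
tcp_pos: [377.4, -438.7, 263.6]
eef_rot: [-2.626, -1.147, -0.593]
force: [-0.9, 0.7, -1.8]
opening: 85.3
gripper_force: 0.0
```

Call:
play_rows([
  [0, 0, 0, 0.9, 1.1, -0.2, 85],
  [0, 0, 0, 1.8, 2.2, -0.4, 85],
  [0, 0, 0, 2.7, 3.4, -0.6, 85],
  [0, 0, 0, 3.6, 4.5, -0.8, 85],
  [0, 0, 0, 4.48, 5.62, -1.1, 85],
])

```text
time: 2.58
tcp_pos: [506.3, -277.3, 231.9]
eef_rot: [-2.63, -1.143, -0.588]
force: [0.6, -0.4, -0.3]
opening: 85.3
gripper_force: 0.0
```

Run:
```python
from h import *
s=status.state(); print(s['time'],s['q'].round(2) if hasattr(s['q'],'round') else s['q'],s['tcp_pos'])
C=R.from_matrix([[0,-1,0],[1,0,0],[0,0,1]]); print('model err deg',np.degrees((fk(s['q'],C).inv()*R.from_rotvec(s['eef_rot'])).magnitude()))
T=tool(56.3,55,-1); z=T.as_matrix()[:,2]; cap=BASE+U*133
for b in (250,100,9): print(b,move(s,T,cap-z*b))
d=cams.snapshot('top'); o=outline_of('top','bottle')[0]; sm=sil(d,BASE,U); print(o['position'],(sm&o['pixels']).sum()/(sm|o['pixels']).sum())
```

```text
2.5833 [ 0.95  0.5  -0.38  1.78 -0.36  0.89  0.09] [ 506.33858811 -277.26707955  231.89560008]
model err deg 2.812644997631966e-14
250 [ 0.95 -1.19  1.44  0.25  0.33 -0.09]
100 [ 0.95 -1.19  1.44  1.85  2.72 -4.18]
9 [ 0.95 -1.19  1.44  2.81  4.17 -6.67]
[174.0, 330.5] 0.9519094766619519
```

Call:
play_rows([
  [0.5, -0.6, 0.7, 0.7, 1.0, -1.2, 85],
  [0.95, -1.19, 1.44, 1.2, 1.8, -2.6, 85],
  [0.95, -1.19, 1.44, 1.85, 2.72, -4.18, 85],
  [0.95, -1.19, 1.44, 1.85, 2.72, -4.18, 85],
  [0.95, -1.19, 1.44, 1.85, 2.72, -4.18, 85],
])

```text
time: 3.1
tcp_pos: [559.1, -190.9, 101.4]
eef_rot: [-2.416, -1.297, -0.759]
force: [-0.2, 1.4, 0.6]
opening: 84.7
gripper_force: 0.0
```

Run:
```python
from h import *
s=status.state(); print(s['time'],s['q'].round(2),s['tcp_pos'])
T=tool(56.3,55,-1); z=T.as_matrix()[:,2]; cap=BASE+U*133
for b in (100,9): print(b,move(s,T,cap-z*b))
d=cams.snapshot('scene'); cv2.imwrite('pics/s1.png',cv2.resize(d['img'][150:330,130:370],None,fx=3,fy=3,interpolation=cv2.INTER_CUBIC))
```

```text
3.1 [ 0.93  0.78 -0.5   1.83 -0.46  0.65  0.34] [ 559.06551751 -190.85033819  101.35873469]
100 [-0.08 -0.06 -0.06  0.09 -0.16  0.17]
9 [-0.08 -0.06 -0.06  1.05  1.29 -2.32]
```

View pics/s1.png

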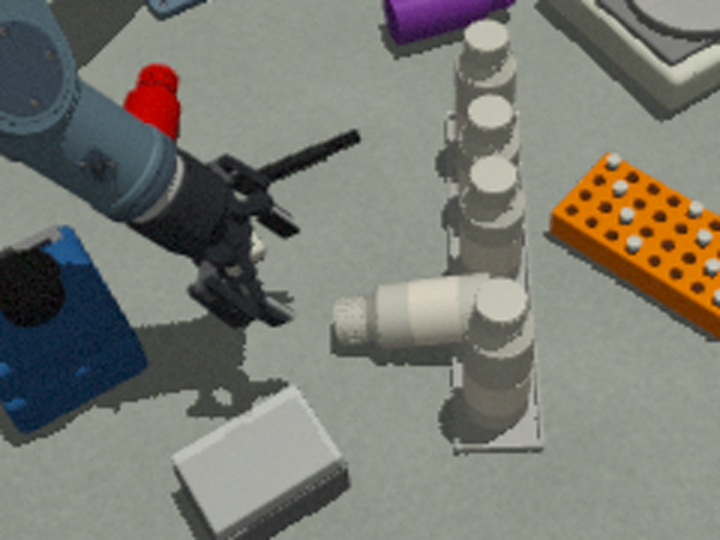

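The picture shows the open gripper at crop (270, 260), in line with the bottle's cap at (348, 322), and nothing between them. I'll advance along the tool axis.

Call:
play_rows([
  [0, 0, 0, 0.3, 0.3, -0.6, 85],
  [-0.08, -0.06, -0.06, 0.55, 0.6, -1.2, 85],
  [-0.08, -0.06, -0.06, 0.8, 0.95, -1.8, 85],
  [-0.08, -0.06, -0.06, 1.05, 1.29, -2.25, 85],
  [-0.08, -0.06, -0.06, 1.05, 1.29, -2.25, 85],
])

```text
time: 3.57
tcp_pos: [592.2, -156.4, 37.9]
eef_rot: [-2.434, -1.3, -0.77]
force: [-0.6, 1.2, 1.1]
opening: 84.7
gripper_force: 0.0
```

Run:
```python
from h import *
s=status.state(); print(s['time'],s['q'].round(2),s['tcp_pos'],s['force'])
T=tool(56.3,55,-1); z=T.as_matrix()[:,2]; cap=BASE+U*133
print(move(s,T,cap-z*9))
```

```text
3.5667 [ 0.85  0.9  -0.51  1.81 -0.47  0.49  0.35] [ 592.24924794 -156.44969402   37.9240173 ] [-0.63371385  1.19224894  1.05596664]
[ 0.06  0.05  0.04 -0.05  0.14 -0.2 ]
```

Call:
play_rows([
  [0, 0, 0, -0.03, 0.1, -0.12, 85],
  [0, 0, 0, -0.03, 0.1, -0.12, 60],
  [0, 0, 0, -0.03, 0.1, -0.12, 50],
  [0, 0, 0, -0.03, 0.1, -0.12, 40],
  [0, 0, 0, -0.03, 0.1, -0.12, 30],
])

```text
time: 3.98
tcp_pos: [591.4, -156.5, 35.8]
eef_rot: [-2.439, -1.299, -0.771]
force: [0.4, -1.4, 2.8]
opening: 40.0
gripper_force: 60.9
```

Call:
play_rows([
  [0, 0, 0, 0, 0, 0, 25],
  [0, 0, 0, 0, 0, 0, 25],
  [0, 0, 0, 0, 0, 0, 25],
  [0, 0, 0, 0, 0, 0, 25],
  [0, 0, 0, 0, 0, 0, 25],
])

```text
time: 4.4
tcp_pos: [591.5, -156.3, 35.6]
eef_rot: [-2.439, -1.299, -0.771]
force: [-2.7, -3.4, 5.8]
opening: 40.0
gripper_force: 60.4
```

Run:
```python
from h import *
s=status.state(); C=R.from_matrix([[0,-1,0],[1,0,0],[0,0,1]]); T0=R.from_rotvec(s['eef_rot'])
ax=np.array([-np.sin(np.radians(56.3)),np.cos(np.radians(56.3)),0])
for az in (-20,0,35):
  for yaw in (0,30,60,90):
    print(az,yaw,[wrist(R.from_euler('z',yaw,degrees=True)*R.from_rotvec(np.radians(100)*ax)*T0,C,az,p) for p in (95,110)])
print('mid',[wrist(R.from_rotvec(np.radians(k)*ax)*T0,C,-20,105) for k in (30,60,80)])
```

```text
-20 0 [[[1.11, 1.74, -0.18]], [[1.09, 1.62, -0.42]]]
-20 30 [[[1.14, 1.26, 0.04]], [[1.24, 1.17, -0.22]]]
-20 60 [[[1.04, 0.8, 0.32]], [[1.31, 0.69, -0.04]]]
-20 90 [[[0.54, 0.41, 0.97]], [[1.15, 0.22, 0.33]]]
0 0 [[[1.03, 2.04, -0.36]], [[0.93, 1.9, -0.59]]]
0 30 [[[1.14, 1.58, -0.11]], [[1.15, 1.47, -0.34]]]
0 60 [[[1.13, 1.11, 0.12]], [[1.27, 1.01, -0.16]]]
0 90 [[[0.95, 0.65, 0.46]], [[1.31, 0.54, 0.03]]]
35 0 [[[0.61, 2.5, -0.9]], [[0.46, 2.27, -1.09]]]
35 30 [[[0.99, 2.12, -0.41]], [[0.89, 1.96, -0.65]]]
35 60 [[[1.13, 1.66, -0.14]], [[1.12, 1.54, -0.38]]]
35 90 [[[1.14, 1.18, 0.08]], [[1.25, 1.09, -0.19]]]
mid [[[-0.08, 1.28, -0.22]], [[0.44, 1.42, -0.33]], [[0.77, 1.54, -0.35]]]
```

Call:
play_rows([
  [0, 0, 0, 0, 0, 0.3, 25],
  [0, 0, 0, 0, 0, 0.7, 25],
  [0, 0, 0, -0.2, -0.2, 1.2, 25],
  [0, 0, 0, -0.6, -0.8, 1.9, 25],
  [0, 0, 0, -1.0, -1.4, 2.8, 25],
])

```text
time: 4.82
tcp_pos: [559.9, -195.6, 119.4]
eef_rot: [-2.433, -1.301, -0.768]
force: [-0.3, -1.3, -2.8]
opening: 40.1
gripper_force: 61.0
```

Call:
play_rows([
  [-0.6, 0.4, 0, 0, 0, 1.2, 25],
  [-1.6, 1.07, 0, 0, 0, 2.4, 25],
  [-2.6, 1.73, 0, 0, 0, 3.7, 25],
  [-3.6, 2.4, 0, 0, 0, 5.0, 25],
  [-4.6, 3.07, 0, 0, 0, 6.2, 25],
])

```text
time: 5.23
tcp_pos: [561.0, -196.9, 310.1]
eef_rot: [2.77, 1.479, 0.048]
force: [0.9, 1.7, -5.1]
opening: 39.9
gripper_force: 61.0
```

Call:
play_rows([
  [-1.0, 0.67, 0, 0, 0, 0, 25],
  [-2.0, 1.33, 0, 0, 0.1, 0, 25],
  [-3.0, 2.0, 0, 0, 0.2, 0, 25],
  [-3.9, 2.6, 0, 0, 0.4, 0, 25],
  [-4.8, 3.2, 0, 0, 0.6, 0, 25],
])

```text
time: 5.65
tcp_pos: [561.5, -177.3, 306.6]
eef_rot: [2.441, 1.312, -0.715]
force: [-0.5, 0.2, -4.0]
opening: 40.0
gripper_force: 61.1
```

```bash
cat >> h.py <<'E'
Z0=tool(56.3,55,-1)
UPR=R.from_rotvec(np.radians(100)*np.array([-np.sin(np.radians(56.3)),np.cos(np.radians(56.3)),0]))
T0=R.from_rotvec([-2.439,-1.299,-.771])   # measured tool at the grip
CB=T0.inv().apply(U)                      # bottle axis in the tool
E
python3 - <<'E'
from h import *
s=status.state(); print(s['time'],s['q'].round(2),s['tcp_pos'],s['force'],'axis if no slip',R.from_rotvec(s['eef_rot']).apply(CB).round(2))
d=cams.snapshot('scene'); cv2.imwrite('pics/s2.png',cv2.resize(d['img'][110:310,130:370],None,fx=3,fy=3,interpolation=cv2.INTER_CUBIC))
for yaw in (0,30,60): print(yaw,move(s,R.from_euler('z',yaw,degrees=True)*UPR*T0,s['tcp_pos']))
E
```

```text
5.65 [ 0.01  0.54 -0.05  1.53  0.5   1.44 -0.77] [ 561.46157886 -177.31173234  306.5772052 ] [-0.51052845  0.15252227 -3.98929989] axis if no slip [-0.3  -0.44  0.85]
0 [-4.46  2.99 -0.01  0.    0.    0.  ]
30 [-5.14  1.75  4.86  0.    0.    0.  ]
60 [-5.61  0.37  9.72  0.    0.    0.  ]
```

View pics/s2.png

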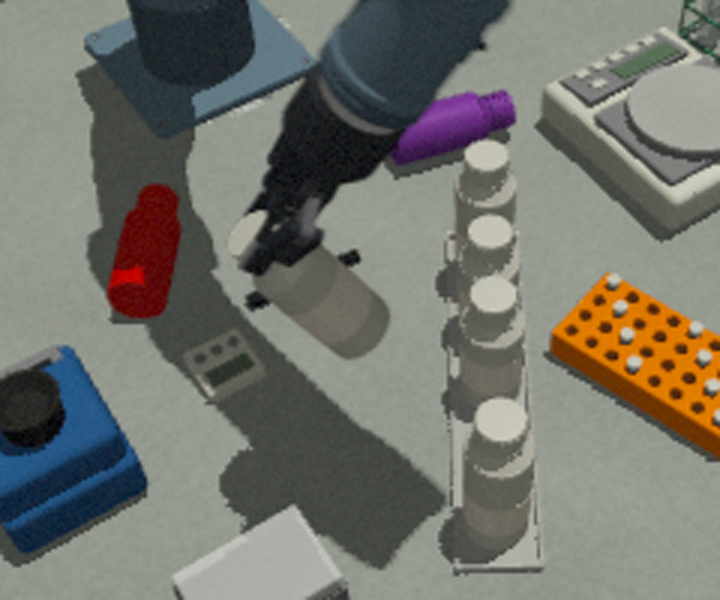

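The picture shows the bottle held by its cap at crop (248, 235), base at (365, 335), tilted as expected. It is clear of the row, and the timer and marker are undisturbed. I'll finish the uprighting and carry it high over the row.

Call:
play_rows([
  [-0.8, 0.28, 0.76, -0.1, 0.1, 0.3, 25],
  [-1.6, 0.55, 1.52, -0.3, 0.5, 0.8, 25],
  [-2.4, 0.82, 2.27, -0.6, 1.1, 1.2, 25],
  [-3.2, 1.1, 3.03, -1.0, 1.9, 1.5, 25],
  [-4.0, 1.36, 3.78, -1.4, 2.8, 1.6, 25],
])

```text
time: 6.12
tcp_pos: [518.8, -94.3, 354.9]
eef_rot: [1.767, 1.464, -0.946]
force: [0.3, 1.4, -4.9]
opening: 40.0
gripper_force: 61.5
```

Run:
```python
from h import *
s=status.state(); print(s['time'],s['q'].round(2),s['tcp_pos'],s['force'],'axis if no slip',R.from_rotvec(s['eef_rot']).apply(CB).round(2))
pan=np.array([477,367,80])
for yaw in (30,70,90):
    G=R.from_euler('z',yaw,degrees=True)*UPR*T0; z=G.as_matrix()[:,2]
    print(yaw,z.round(2),move(s,G,pan+[0,0,133+130]-z*9), pan+[0,0,133]-z*9)
```

```text
6.1167 [-0.3   0.48 -0.08  1.76  0.85  1.59 -0.88] [518.81340921 -94.33617037 354.91283792] [ 0.28996861  1.44667162 -4.8925838 ] axis if no slip [-0.05 -0.12  0.99]
30 [-0.05 -0.91 -0.42] [-1.17  0.41  1.07 -1.38 15.65 -0.27] [477.4185978  375.16058994 216.77220727]
70 [ 0.55 -0.72 -0.42] [-1.28 -0.02  7.73 -1.56 15.6  -0.27] [472.07513841 373.52044406 216.77220727]
90 [ 0.76 -0.49 -0.42] [-1.29 -0.25 11.06 -1.62 15.53 -0.27] [470.1420207  371.4428113  216.77220727]
```

Call:
play_rows([
  [-0.4, 0, 0.7, -0.1, 0.8, 0, 25],
  [-0.8, 0, 1.4, -0.2, 2.0, 0, 25],
  [-1.0, 0, 2.1, -0.3, 3.2, 0, 25],
  [-1.2, 0, 2.8, -0.4, 4.4, 0, 25],
  [-1.28, 0, 3.5, -0.5, 5.6, 0, 25],
])

```text
time: 6.53
tcp_pos: [503.0, 75.0, 352.8]
eef_rot: [1.342, 1.618, -0.83]
force: [1.0, -0.5, -3.6]
opening: 40.4
gripper_force: 61.5
```

Call:
play_rows([
  [0, 0, 0.7, -0.1, 1.2, 0, 25],
  [0, 0, 1.5, -0.2, 2.4, 0, 25],
  [0, 0, 2.2, -0.3, 3.6, 0, 25],
  [0, 0, 3.0, -0.4, 4.8, 0, 25],
  [0, 0, 3.7, -0.5, 6.0, 0, 25],
])

```text
time: 6.95
tcp_pos: [487.9, 254.7, 353.2]
eef_rot: [0.981, 1.801, -0.593]
force: [0.3, 0.2, -2.8]
opening: 40.0
gripper_force: 61.6
```

Run:
```python
from h import *
s=status.state(); print(s['time'],s['q'].round(2),s['tcp_pos'],s['force'],'axis if no slip',R.from_rotvec(s['eef_rot']).apply(CB).round(2))
pan=np.array([477,367,80])
for yaw in (70,80):
    G=R.from_euler('z',yaw,degrees=True)*UPR*T0; z=G.as_matrix()[:,2]
    print(yaw,z.round(2),move(s,G,pan+[0,0,133+40]-z*9), pan+[0,0,133]-z*9)
```

```text
6.95 [-0.8   0.56 -0.34  1.76  1.06  1.71 -0.94] [487.89754417 254.67230291 353.21714426] [ 0.26347511  0.19644147 -2.76488837] axis if no slip [-0.02 -0.01  1.  ]
70 [ 0.55 -0.72 -0.42] [-0.11  0.2   0.5  -0.53  3.96 -3.21] [472.07513841 373.52044406 216.77220727]
80 [ 0.66 -0.62 -0.42] [-0.13  0.19  2.17 -0.56  3.93 -3.21] [471.0176949  372.56619062 216.77220727]
```

Call:
play_rows([
  [0, 0.05, 0.6, -0.1, 1.0, -0.1, 25],
  [0, 0.1, 1.2, -0.3, 2.1, -0.4, 25],
  [0, 0.15, 1.8, -0.4, 3.1, -1.2, 25],
  [-0.1, 0.19, 2.17, -0.56, 3.93, -2.2, 25],
  [-0.1, 0.19, 2.17, -0.56, 3.93, -2.8, 25],
])

```text
time: 7.37
tcp_pos: [468.8, 375.6, 265.9]
eef_rot: [0.749, 1.9, -0.468]
force: [-0.6, -1.2, -3.6]
opening: 40.0
gripper_force: 61.6
```

Run:
```python
from h import *
s=status.state(); Rr=R.from_rotvec(s['eef_rot']); print(s['time'],s['q'].round(2),s['tcp_pos'],s['force'],'axis if no slip',Rr.apply(CB).round(3))
pan=np.array([477,367,80]); d={c:cams.snapshot(c) for c in('top','scene')}
cv2.imwrite('pics/s3.png',np.hstack([cv2.resize(d['scene']['img'][90:230,270:420],None,fx=2.6,fy=2.6,interpolation=cv2.INTER_CUBIC),cv2.resize(d['top']['img'][160:300,70:220],None,fx=2.6,fy=2.6,interpolation=cv2.INTER_CUBIC)]))
G=R.from_euler('z',80,degrees=True)*UPR*T0; z=G.as_matrix()[:,2]; print(move(s,G,pan+[0,0,133+15]-z*9))
tip=s['tcp_pos']+Rr.as_matrix()[:,2]*9
for c in d:
    o=outline_of(c,'bottle'); print(c,[(np.round(x['position']),round(float(x['confidence']),2),int(x['pixels'].sum())) for x in o],'expected mid',proj(d[c],tip-[0,0,60])[0].round(),'pan',proj(d[c],pan)[0].round(1))
```

```text
7.3667 [-0.94  0.74 -0.38  1.7   1.16  1.66 -0.99] [468.8111969  375.62783495 265.90906327] [-0.61403226 -1.22630239 -3.64750272] axis if no slip [ 0.005 -0.005  1.   ]
[-0.05 -0.05 -0.04  0.07 -0.1  -1.14]
top [(array([317., 377.]), 0.87, 1443), (array([308., 224.]), 0.85, 1379), (array([233., 123.]), 0.79, 965)] expected mid [115. 233.] pan [134.5 237. ]
scene [(array([118., 364.]), 0.76, 782), (array([192., 180.]), 0.56, 767)] expected mid [366. 115.] pan [359.6 145.3]
```

View pics/s3.png

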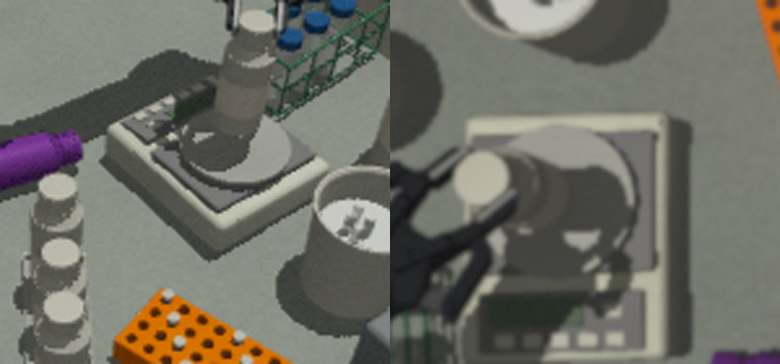

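The picture shows the bottle hanging about upright over the pan: base at crop (243, 115) in the left half, pan centred near (235, 145). I'll check its lean and base height by silhouette fit.

```bash
cat >> h.py <<'E'
def fit(x0,targets,cams_=('top','scene'),H=145,free=5):
    """x0: base xyz + tilt xy; targets: camera -> (row,col) of the mask wanted"""
    d={c:cams.snapshot(c) for c in cams_}; M={}
    for c in cams_:
        o=min(outline_of(c,'bottle')+outline_of(c,'row_a'),key=lambda o:np.hypot(*(np.array(o['position'])-targets[c]))); M[c]=o['pixels']; 
    def cost(x):
        x=np.r_[x,x0[free:]]; t=0
        for c in cams_: s=sil(d[c],x[:3],[x[3],x[4],1],H); t-=(s&M[c]).sum()/(s|M[c]).sum()
        return t
    x0=np.array(x0,float); st=np.array([8,8,8,.08,.08])[:free]
    q=minimize(cost,x0[:free],method='Nelder-Mead',options=dict(initial_simplex=np.vstack([x0[:free]]+[x0[:free]+np.eye(free)[i]*st[i] for i in range(free)]),maxiter=250))
    return q.x.round(3),round(q.fun,3)
E
python3 - <<'E'
from h import *
s=status.state(); b=s['tcp_pos']+R.from_rotvec(s['eef_rot']).as_matrix()[:,2]*9-[0,0,133]; print('expected base',b)
print(fit([*b,0,0],dict(top=(233,123),scene=(118,364)))); print(fit([*b,0,0],dict(top=(233,123)),('top',))); print(fit([*b,0,0],dict(scene=(118,364)),('scene',)))
E
```

```text
expected base [478.60788469 364.30116704 133.2193653 ]
(array([ 4.79973e+02,  3.60462e+02,  1.29823e+02,  3.00000e-03,
       -1.20000e-02]), np.float64(-1.738))
(array([ 4.80191e+02,  3.57948e+02,  1.40066e+02, -1.00000e-02,
       -2.10000e-02]), np.float64(-0.858))
(array([ 4.78624e+02,  3.63788e+02,  1.32430e+02,  5.30000e-02,
       -7.10000e-02]), np.float64(-0.956))
```

Call:
play_rows([
  [0, 0, 0, -0.04, 0.07, -0.3, 25],
  [0, 0, 0, -0.08, 0.15, -0.6, 25],
  [0, 0, 0, -0.08, 0.15, -0.9, 25],
  [0, 0, 0, -0.08, 0.15, -1.2, 25],
  [0, 0, 0, -0.08, 0.15, -1.2, 25],
])

```text
time: 8.58
tcp_pos: [469.5, 374.5, 230.3]
eef_rot: [0.752, 1.89, -0.478]
force: [0.5, 0.9, -3.1]
opening: 39.8
gripper_force: 61.6
```

Call:
play_rows([
  [0, 0, 0, 0, 0, -0.06, 25],
  [0, 0, 0, 0, 0, -0.12, 25],
  [0, 0, 0, 0, 0, -0.18, 25],
  [0, 0, 0, 0, 0, -0.22, 25],
  [0, 0, 0, 0, 0, -0.22, 25],
])

```text
time: 9.0
tcp_pos: [470.0, 375.2, 226.4]
eef_rot: [0.755, 1.889, -0.475]
force: [-0.0, -0.7, -2.8]
opening: 40.1
gripper_force: 61.6
```

Call:
play_rows([
  [0, 0, 0, 0, 0, -0.05, 25],
  [0, 0, 0, 0, 0, -0.1, 25],
  [0, 0, 0, 0, 0, -0.15, 25],
  [0, 0, 0, 0, 0, -0.2, 25],
  [0, 0, 0, 0, 0, -0.2, 25],
])

```text
time: 9.42
tcp_pos: [470.5, 374.7, 221.6]
eef_rot: [0.755, 1.885, -0.475]
force: [-1.5, -1.5, 4.8]
opening: 40.2
gripper_force: 61.9
```

Call:
play_rows([
  [0, 0, 0, 0, 0, -0.03, 25],
  [0, 0, 0, 0, 0, -0.06, 25],
  [0, 0, 0, 0, 0, -0.09, 25],
  [0, 0, 0, 0, 0, -0.09, 25],
])

```text
time: 9.75
tcp_pos: [470.8, 374.5, 221.5]
eef_rot: [0.756, 1.881, -0.476]
force: [-4.3, -2.3, 16.0]
opening: 39.7
gripper_force: 62.7
```

Call:
play_rows([
  [0, 0, 0, 0, 0, 0.08, 25],
  [0, 0, 0, 0, 0, 0.08, 25],
  [0, 0, 0, 0, 0, 0.08, 45],
  [0, 0, 0, 0, 0, 0.08, 55],
  [0, 0, 0, 0, 0, 0.08, 70],
])

```text
time: 10.17
tcp_pos: [469.9, 375.4, 219.7]
eef_rot: [0.755, 1.89, -0.474]
force: [0.3, 0.4, 0.9]
opening: 65.5
gripper_force: 0.0
```

Run:
```python
from h import *
s=status.state(); Rr=R.from_rotvec(s['eef_rot']); z=Rr.as_matrix()[:,2]; print(s['q'].round(2),s['tcp_pos'],s['force'],s['opening'],'z',z.round(2), 'back 120:',(-z*120/30).round(2))
```

```text
[-0.95  0.82 -0.37  1.69  1.18  1.64 -1.06] [469.93742929 375.35239973 219.66690115] [0.29934975 0.37512008 0.91408066] 65.53571159993017 z [ 0.66 -0.62 -0.42] back 120: [-2.65  2.48  1.67]
```

Call:
play_rows([
  [0, 0, 0, 0, 0, 0, 80],
  [0, 0, 0, -0.3, 0.28, 0.19, 80],
  [0, 0, 0, -0.9, 0.84, 0.57, 80],
  [0, 0, 0, -1.6, 1.5, 1.0, 80],
  [0, 0, 0, -2.4, 2.25, 1.5, 80],
])

```text
time: 10.58
tcp_pos: [397.1, 442.9, 265.7]
eef_rot: [0.756, 1.888, -0.477]
force: [1.3, 1.5, -1.6]
opening: 80.2
gripper_force: 0.0
```

Run:
```python
from h import *
s=status.state(); C=R.from_matrix([[0,-1,0],[1,0,0],[0,0,1]]); print(s['time'],s['q'].round(2),s['tcp_pos'])
d={c:cams.snapshot(c) for c in('top','scene')}
cv2.imwrite('pics/s4.png',np.hstack([cv2.resize(d['scene']['img'][90:230,270:420],None,fx=2.6,fy=2.6,interpolation=cv2.INTER_CUBIC),cv2.resize(d['top']['img'][160:300,70:220],None,fx=2.6,fy=2.6,interpolation=cv2.INTER_CUBIC)]))
for c in d: print(c,[(np.round(x['position']),round(float(x['confidence']),2)) for x in outline_of(c,'bottle')])
b=[479,367,80]; t=dict(top=(235,124),scene=(130,362))
print(fit([*b,0,0],t)); print(fit([*b,0,0],t,free=2))
for sg in (1,-1):
  for y in (56.1,146.1,100,10): # direction of the closing line
    T=tool(y-90*1,90,sg); print(y,sg,T.as_matrix()[:,1].round(2),'pan',wrist(T,C,37,115),'gap',wrist(T,C,-3,115))
```

```text
10.5833 [-1.07  0.81 -0.41  1.58  1.08  1.79 -1.03] [397.12398681 442.92344669 265.68140279]
top [(array([310., 223.]), 0.78), (array([317., 376.]), 0.72), (array([235., 130.]), 0.56)]
scene [(array([148., 280.]), 0.89), (array([128., 360.]), 0.84), (array([194., 178.]), 0.79), (array([182., 410.]), 0.65)]
(array([ 4.78593e+02,  3.66452e+02,  8.29900e+01, -1.40000e-02,
       -3.10000e-02]), np.float64(-1.917))
(array([477.125, 364.829]), np.float64(-1.841))
56.1 1 [ 0.56  0.83 -0.  ] pan [[0.0, 1.13, 0.33]] gap [[0.0, 1.13, 1.03]]
146.1 1 [-0.83  0.56  0.  ] pan [[0.0, 1.13, 1.9]] gap [[0.0, 1.13, 2.6]]
100 1 [-0.17  0.98  0.  ] pan [[0.0, 1.13, 1.1]] gap [[0.0, 1.13, 1.8]]
10 1 [0.98 0.17 0.  ] pan [[0.0, 1.13, -0.47]] gap [[0.0, 1.13, 0.23]]
56.1 -1 [-0.56 -0.83  0.  ] pan [[0.0, 1.13, -2.81]] gap [[0.0, 1.13, -2.11]]
146.1 -1 [ 0.83 -0.56 -0.  ] pan [[0.0, 1.13, -1.24]] gap [[0.0, 1.13, -0.54]]
100 -1 [ 0.17 -0.98 -0.  ] pan [[0.0, 1.13, -2.04]] gap [[0.0, 1.13, -1.34]]
10 -1 [-0.98 -0.17 -0.  ] pan [[0.0, 1.13, 2.67]] gap [[0.0, 1.13, -2.91]]
```

View pics/s4.png

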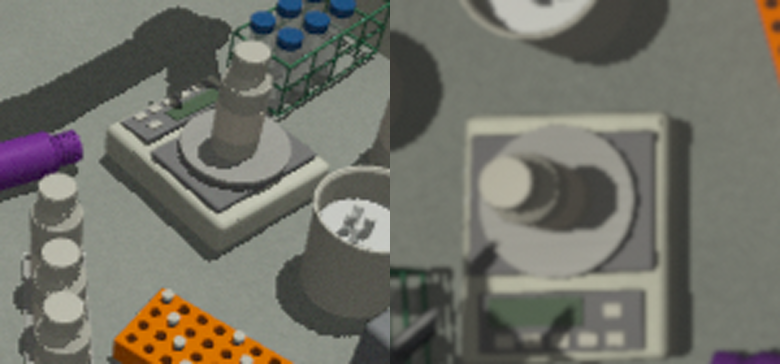

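The bottle stands upright on the pan at crop (240, 115) left / (510, 185) right, with the gripper clear. I'll wait here while turning the tool vertical, with its closing line along the tray's x.

Run:
```python
from h import *
s=status.state(); T=tool(56.1-90,90,1); print(T.as_matrix().round(2).tolist())
print(move(s,T,[400,440,340]),move(s,T,[477.5,365.5,310]))
```

```text
[[-0.83, 0.56, 0.0], [0.56, 0.83, -0.0], [-0.0, -0.0, -1.0]]
[ 6.76  8.55  1.44  0.06 -0.09  2.5 ] [ 6.76  8.55  1.44  2.65 -2.57  1.5 ]
```

Call:
play_rows([
  [0.3, 0.4, 0.07, 0, 0, 0.8, 80],
  [0.9, 1.1, 0.2, 0, 0, 1.6, 80],
  [1.5, 1.9, 0.3, 0, 0, 2.4, 80],
  [2.1, 2.7, 0.45, 0, 0, 2.7, 80],
  [2.8, 3.5, 0.6, 0, 0, 2.7, 80],
])

```text
time: 11.8
tcp_pos: [397.5, 444.5, 349.5]
eef_rot: [0.838, 2.357, -0.304]
force: [1.7, -0.2, -1.1]
opening: 80.4
gripper_force: 0.0
```

Run:
```python
from h import *
s=status.state(); T=tool(56.1-90,90,1); print(s['q'].round(2),s['tcp_pos'])
print(move(s,T,[477.5,365.5,330]))
```

```text
[-0.82  0.53 -0.58  1.57  0.84  1.56 -0.7 ] [397.54791536 444.45538063 349.45342084]
[ 3.87  5.04  0.84  2.67 -2.63 -0.65]
```

Call:
play_rows([
  [0.7, 0.9, 0.15, 0.3, -0.3, 0, 80],
  [1.4, 1.8, 0.3, 0.8, -0.8, 0, 80],
  [2.1, 2.7, 0.45, 1.4, -1.4, 0, 80],
  [2.8, 3.6, 0.6, 2.0, -2.0, -0.2, 80],
  [3.5, 4.5, 0.75, 2.5, -2.5, -0.4, 80],
])

```text
time: 12.22
tcp_pos: [474.6, 366.7, 336.0]
eef_rot: [0.911, 2.936, -0.035]
force: [0.2, 1.1, -1.2]
opening: 80.3
gripper_force: 0.0
```

Call:
play_rows([
  [0.37, 0.5, 0.09, 0.17, -0.13, -0.25, 80],
  [0.37, 0.5, 0.09, 0.17, -0.13, -0.25, 80],
  [0.37, 0.5, 0.09, 0.17, -0.13, -0.25, 80],
])

```text
time: 12.47
tcp_pos: [479.4, 361.8, 325.9]
eef_rot: [0.921, 2.996, -0.013]
force: [-0.6, -0.0, 0.2]
opening: 79.7
gripper_force: 0.0
```

Run:
```python
from h import *
s=status.state(); T=tool(56.1-90,90,1); print(s['time'],s['q'].round(2),s['tcp_pos'])
print(move(s,T,[477.5,365.5,219]))
print(fit([477.5,365.5,80,0,0],dict(top=(235,130),scene=(128,360)),free=2),fit([477.5,365.5,80,0,0],dict(scene=(128,360)),('scene',),free=2))
```

```text
12.4667 [-0.21  0.48 -0.72  1.56  0.34  1.23 -0.02] [479.39616253 361.77732005 325.94878568]
[ 0.09  0.04  0.04 -0.06  0.12 -3.56]
(array([478.564, 364.882]), np.float64(-1.61)) (array([475.563, 367.378]), np.float64(-0.901))
```

Call:
play_rows([
  [0.09, 0.04, 0.04, -0.06, 0.12, -0.7, 80],
  [0.09, 0.04, 0.04, -0.06, 0.12, -1.4, 80],
  [0.09, 0.04, 0.04, -0.06, 0.12, -2.1, 80],
  [0.09, 0.04, 0.04, -0.06, 0.12, -2.8, 80],
  [0.09, 0.04, 0.04, -0.06, 0.12, -3.2, 80],
])

```text
time: 13.33
tcp_pos: [475.5, 366.7, 228.4]
eef_rot: [-0.909, -3.007, 0.002]
force: [0.0, -0.2, -1.0]
opening: 80.2
gripper_force: 0.0
```

Run:
```python
from h import *
s=status.state(); T=tool(56.1-90,90,1); print(s['time'],s['q'].round(2),s['tcp_pos'],s['force'])
print(move(s,T,[477.5,365.5,219]))
```

```text
13.3333 [-0.24  0.58 -0.69  1.67  0.41  1.04 -0.08] [475.5033505  366.72810396 228.39752662] [ 0.02397964 -0.24119392 -1.04010666]
[ 0.01 -0.01 -0.04  0.07 -0.04 -0.31]
```

Call:
play_rows([
  [0, 0, 0, 0.06, -0.04, -0.25, 75],
  [0, 0, 0, 0.06, -0.04, -0.25, 60],
  [0, 0, 0, 0.06, -0.04, -0.25, 52],
  [0, 0, 0, 0.06, -0.04, -0.25, 46],
  [0, 0, 0, 0.06, -0.04, -0.25, 40],
])

```text
time: 13.75
tcp_pos: [478.6, 366.8, 224.7]
eef_rot: [0.91, 3.005, 0.004]
force: [0.2, -0.5, 1.6]
opening: 41.2
gripper_force: 40.3
```

Call:
play_rows([
  [0, 0, 0, 0, 0, 0, 30],
  [0, 0, 0, 0, 0, 0, 25],
  [0, 0, 0, 0, 0, 0, 25],
  [0, 0, 0, 0, 0, 0, 25],
  [0, 0, 0, 0, 0, 0, 25],
])

```text
time: 14.17
tcp_pos: [478.6, 366.8, 224.8]
eef_rot: [0.909, 3.005, 0.004]
force: [-0.7, -1.0, 6.2]
opening: 40.6
gripper_force: 59.8
```

Call:
play_rows([
  [0, 0, 0, 0, 0, 0.2, 25],
  [0, 0, 0, 0, 0, 0.5, 25],
  [0, 0, 0, 0, 0, 1.0, 25],
  [0, 0, 0, 0, 0, 1.8, 25],
  [0, 0, 0, 0, 0, 2.6, 25],
])

```text
time: 14.58
tcp_pos: [477.7, 365.8, 302.0]
eef_rot: [-0.91, -3.007, 0.0]
force: [-0.6, -0.6, -2.7]
opening: 40.3
gripper_force: 60.9
```

Run:
```python
from h import *
s=status.state(); T=tool(56.1-90,90,1); print(s['time'],s['q'].round(2),s['tcp_pos'],s['force'])
b=s['tcp_pos']-[0,0,139]; print(b)
d=cams.snapshot('scene'); print([(np.round(x['position']),round(float(x['confidence']),2)) for x in outline_of('scene','bottle')],proj(d,b+[0,0,70])); t=proj(d,b+[0,0,55])[0][::-1]
d=cams.snapshot('top'); t2=proj(d,b+[0,0,70])[0][::-1]; print([(np.round(x['position']),round(float(x['confidence']),2)) for x in outline_of('top','bottle')],t2)
print(fit([*b,0,0],dict(scene=t,top=t2)),fit([*b,0,0],dict(scene=t),('scene',)))
print(move(s,T,[668,-39.1,370]))
```

```text
14.5833 [-0.22  0.51 -0.72  1.59  0.35  1.18 -0.03] [477.66036362 365.75977463 301.97624379] [-0.62296514 -0.56030847 -2.73562151]
[477.66036362 365.75977463 162.97624379]
[(array([106., 366.]), 0.94), (array([148., 279.]), 0.91), (array([193., 178.]), 0.75)] [[367.30077378 107.21573109]]
[(array([318., 377.]), 0.87), (array([226., 123.]), 0.81), (array([308., 238.]), 0.72)] [229.8249398  112.07949109]
(array([ 4.75570e+02,  3.63921e+02,  1.62896e+02,  8.80000e-02,
       -8.90000e-02]), np.float64(-1.368)) (array([ 4.70195e+02,  3.67404e+02,  1.58191e+02,  1.31000e-01,
       -8.10000e-02]), np.float64(-0.956))
[ -0.    -0.    -0.04   6.34 -13.5    2.27]
```

Call:
play_rows([
  [0, 0, 0, 0, 0, 0.8, 25],
  [0, 0, 0, 0, 0, 1.8, 25],
  [0, 0, 0, 0.4, -0.8, 2.27, 25],
  [0, 0, 0, 0.9, -1.8, 2.27, 25],
  [0, 0, 0, 1.4, -2.9, 2.27, 25],
])

```text
time: 15.65
tcp_pos: [520.2, 280.1, 370.7]
eef_rot: [0.904, 3.006, 0.006]
force: [1.2, 0.1, -2.5]
opening: 40.2
gripper_force: 61.8
```

Call:
play_rows([
  [0, 0, 0, 0.5, -1.1, 0, 25],
  [0, 0, 0, 1.0, -2.2, 0, 25],
  [0, 0, 0, 1.5, -3.3, 0, 25],
  [0, 0, 0, 2.0, -4.4, 0, 25],
  [0, 0, 0, 2.5, -5.4, 0, 25],
])

```text
time: 16.07
tcp_pos: [595.7, 114.7, 369.2]
eef_rot: [0.911, 3.006, 0.001]
force: [1.4, -0.3, -3.5]
opening: 40.4
gripper_force: 61.7
```

Run:
```python
from h import *
s=status.state(); T=tool(56.1-90,90,1); print(s['time'],s['q'].round(2),s['tcp_pos'],s['force'])
print(move(s,T,[668,-39.1,370]))
d=cams.snapshot('scene'); b=s['tcp_pos']-[0,0,144.8]; p=proj(d,b+[0,0,60])[0].astype(int); print(p)
im=d['img'].copy(); m=sil(d,b,[0,0,1]).astype(np.uint8); cv2.drawContours(im,cv2.findContours(m,0,1)[0],-1,(0,0,255),1)
cv2.imwrite('pics/s5.png',cv2.resize(im[max(0,p[1]-80):p[1]+120,p[0]-100:p[0]+120],None,fx=3,fy=3,interpolation=cv2.INTER_CUBIC))
```

```text
16.0667 [ 0.21  0.45 -0.67  1.49  0.28  1.3   0.49] [595.66744747 114.73244372 369.2017018 ] [ 1.38348106 -0.2653531  -3.52747809]
[-0.    0.01 -0.03  2.41 -5.13  0.03]
[328 150]
```

View pics/s5.png

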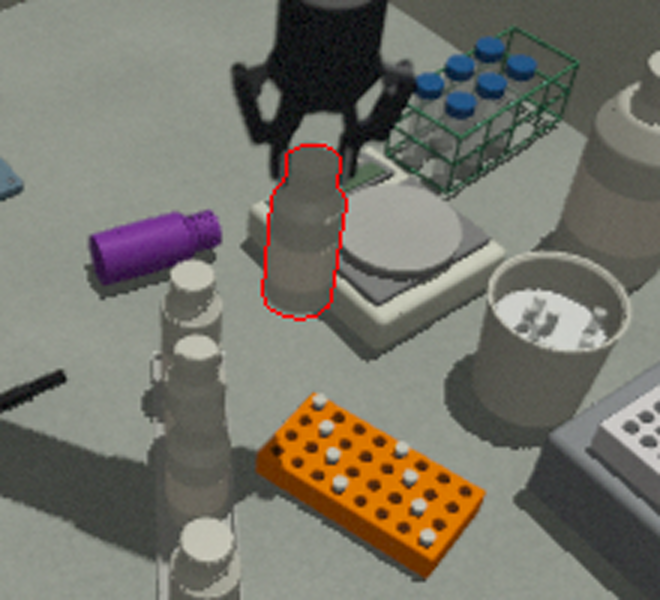

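The picture shows the model outline in red lying right on the held bottle at crop (305, 230), so it hangs upright. The other things stand undisturbed. I'll go on to above the gap.

Call:
play_rows([
  [0, 0, 0, 0.5, -1.1, 0, 25],
  [0, 0, 0, 1.0, -2.2, 0, 25],
  [0, 0, 0, 1.5, -3.3, 0, 25],
  [0, 0, 0, 2.0, -4.3, 0, 25],
  [0, 0, 0, 2.4, -5.1, 0, 25],
])

```text
time: 16.53
tcp_pos: [667.9, -39.2, 368.8]
eef_rot: [0.914, 3.005, -0.0]
force: [0.5, 0.0, -2.9]
opening: 40.3
gripper_force: 61.7
```

Call:
play_rows([
  [0, 0, 0, 0, 0, 0, 25],
  [0, 0, 0, 0, 0, 0, 25],
  [0, 0, 0, 0, 0, 0, 25],
  [0, 0, 0, 0, 0, 0, 25],
])

```text
time: 16.87
tcp_pos: [666.7, -33.8, 369.3]
eef_rot: [0.906, 3.008, 0.003]
force: [-0.3, 0.3, -3.1]
opening: 40.3
gripper_force: 61.7
```

Run:
```python
from h import *
s=status.state(); T=tool(56.1-90,90,1); print(s['time'],s['q'].round(2),s['tcp_pos'],s['force'])
print(move(s,T,[668,-39.1,320]))
b=s['tcp_pos']-[0,0,144.8]
d=cams.snapshot('scene'); t=proj(d,b+[0,0,55])[0][::-1]; print(t); print('held',b,fit([*b,0,0],dict(scene=t),('scene',),free=2))
# neighbours by scene view
for y,H in ((-148,170),(0,145),(74,145),(148,170)):
    p=np.array([606.6-y*np.sin(np.radians(56.1)),2.1+y*np.cos(np.radians(56.1)),3]); t=proj(d,p+[0,0,70])[0][::-1]
    print(y,p.round(1),fit([*p,0,0],dict(scene=t),('scene',),H=H,free=2))
```

```text
16.8667 [ 0.37  0.55 -0.62  1.32  0.31  1.36  0.75] [666.73742116 -33.84250439 369.30604131] [-0.3449724   0.29376875 -3.12616254]
[-0.02  0.01 -0.06  0.04 -0.18 -1.64]
[195.32928353 297.76217927]
held [666.73742116 -33.84250439 224.50604131] (array([665.844, -34.203]), np.float64(-0.947))
-148 [729.4 -80.4   3. ] (array([729.024, -80.036]), np.float64(-0.914))
0 [606.6   2.1   3. ] (array([612.912,  -3.837]), np.float64(-0.576))
74 [545.2  43.4   3. ] (array([523.179,  75.373]), np.float64(-0.637))
148 [483.8  84.6   3. ] (array([533.913,  70.994]), np.float64(-0.754))
```

Call:
play_rows([
  [0, 0, 0, 0.04, -0.18, -0.2, 25],
  [0, 0, 0, 0.04, -0.18, -0.6, 25],
  [0, 0, 0, 0.04, -0.18, -1.0, 25],
  [0, 0, 0, 0.04, -0.18, -1.0, 25],
  [0, 0, 0, 0.04, -0.18, -1.0, 25],
])

```text
time: 18.08
tcp_pos: [667.5, -41.3, 337.5]
eef_rot: [-0.909, -3.005, -0.001]
force: [0.2, 0.0, -2.3]
opening: 40.5
gripper_force: 61.7
```

Run:
```python
from h import *
s=status.state(); T=tool(56.1-90,90,1); print(s['time'],s['tcp_pos'],s['force'])
print(move(s,T,[668,-39.1,320]))
b=s['tcp_pos']-[0,0,144.8]
d=cams.snapshot('scene'); t=proj(d,b+[0,0,55])[0][::-1]; print('held',b,fit([*b,0,0],dict(scene=t),('scene',),free=2))
```

```text
18.0833 [667.51156749 -41.33596668 337.47620467] [ 0.19121425  0.04721264 -2.27189815]
[-0.01 -0.02 -0.04  0.02  0.07 -0.58]
held [667.51156749 -41.33596668 192.67620467] (array([665.481, -41.627]), np.float64(-0.916))
```

Call:
play_rows([
  [0, 0, 0, 0.02, 0.05, -0.6, 25],
  [0, 0, 0, 0.02, 0.05, -1.2, 25],
  [0, 0, 0, 0.02, 0.05, -1.6, 25],
  [0, 0, 0, 0.02, 0.05, -1.6, 25],
  [0, 0, 0, 0.02, 0.05, -1.6, 25],
])

```text
time: 18.7
tcp_pos: [668.8, -39.8, 291.1]
eef_rot: [-0.91, -3.007, -0.001]
force: [0.6, -0.3, -1.8]
opening: 40.3
gripper_force: 61.7
```

Run:
```python
from h import *
s=status.state(); T=tool(56.1-90,90,1); print(s['time'],s['tcp_pos'],s['force'])
print(move(s,T,[668,-39.1,170]))
b=s['tcp_pos']-[0,0,144.8]
d=cams.snapshot('top'); im=d['img'].copy()
cv2.imwrite('pics/s6.png',cv2.resize(im[90:240,230:380],None,fx=4,fy=4,interpolation=cv2.INTER_CUBIC))
```

```text
18.7 [668.79429497 -39.81878092 291.13708491] [ 0.59498474 -0.26407563 -1.79911717]
[-0.01  0.   -0.04 -0.03  0.02 -4.04]
```

View pics/s6.png

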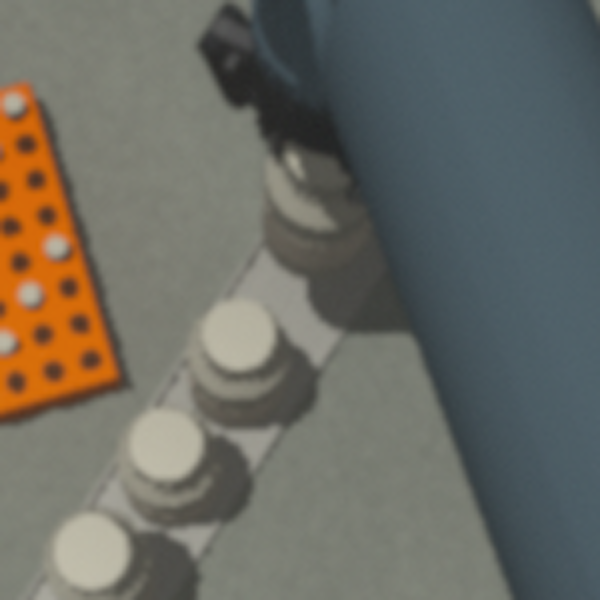

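The top view shows the bottle at crop (315, 210) going down between its neighbours, and the row is undisturbed. I'll continue slowly.

Call:
play_rows([
  [0, 0, 0, -0.03, 0.02, -0.6, 25],
  [0, 0, 0, -0.03, 0.02, -1.2, 25],
  [0, 0, 0, -0.03, 0.02, -1.8, 25],
  [0, 0, 0, -0.03, 0.02, -2.3, 25],
  [0, 0, 0, -0.03, 0.02, -2.5, 25],
])

```text
time: 19.17
tcp_pos: [667.7, -39.3, 215.3]
eef_rot: [-0.91, -3.006, -0.001]
force: [0.0, 0.3, -3.3]
opening: 40.3
gripper_force: 61.8
```

Call:
play_rows([
  [0, 0, 0, 0, 0, -0.4, 25],
  [0, 0, 0, 0, 0, -0.8, 25],
  [0, 0, 0, 0, 0, -1.1, 25],
  [0, 0, 0, 0, 0, -1.3, 25],
  [0, 0, 0, 0, 0, -1.3, 25],
])

```text
time: 19.58
tcp_pos: [667.2, -39.2, 175.7]
eef_rot: [-0.91, -3.005, -0.001]
force: [0.2, 0.4, -2.7]
opening: 40.3
gripper_force: 61.8
```

Run:
```python
from h import *
s=status.state(); T=tool(56.1-90,90,1); print(s['time'],s['q'].round(2),s['tcp_pos'],s['force'])
print(move(s,T,[668,-39.1,147.8]))
```

```text
19.5833 [ 0.35  0.72 -0.56  1.52  0.42  1.02  0.67] [667.24353548 -39.23222931 175.72602098] [ 0.18665095  0.37296786 -2.70959974]
[-0.01 -0.01 -0.04  0.03  0.   -0.93]
```

Call:
play_rows([
  [0, 0, 0, 0.03, 0, -0.2, 25],
  [0, 0, 0, 0.03, 0, -0.4, 25],
  [0, 0, 0, 0.03, 0, -0.55, 25],
  [0, 0, 0, 0.03, 0, -0.65, 25],
  [0, 0, 0, 0.03, 0, -0.7, 25],
])

```text
time: 20.0
tcp_pos: [668.7, -39.2, 155.6]
eef_rot: [-0.91, -3.007, -0.001]
force: [0.3, -0.5, -3.2]
opening: 40.6
gripper_force: 61.8
```

Call:
play_rows([
  [0, 0, 0, 0, 0, -0.04, 25],
  [0, 0, 0, 0, 0, -0.08, 25],
  [0, 0, 0, 0, 0, -0.12, 25],
  [0, 0, 0, 0, 0, -0.12, 25],
])

```text
time: 20.33
tcp_pos: [668.9, -39.2, 152.6]
eef_rot: [0.91, 3.006, 0.002]
force: [-0.3, -0.2, -2.8]
opening: 40.3
gripper_force: 61.8
```

Call:
play_rows([
  [0, 0, 0, 0, 0, -0.04, 25],
  [0, 0, 0, 0, 0, -0.08, 25],
  [0, 0, 0, 0, 0, -0.12, 25],
  [0, 0, 0, 0, 0, -0.12, 25],
])

```text
time: 20.67
tcp_pos: [668.7, -39.1, 148.7]
eef_rot: [0.91, 3.007, 0.002]
force: [-1.0, 0.2, -2.7]
opening: 40.5
gripper_force: 61.8
```

Call:
play_rows([
  [0, 0, 0, 0, 0, -0.03, 25],
  [0, 0, 0, 0, 0, -0.06, 25],
  [0, 0, 0, 0, 0, -0.06, 25],
])

```text
time: 20.92
tcp_pos: [669.2, -39.2, 147.9]
eef_rot: [0.91, 3.005, 0.002]
force: [-1.1, -2.2, 2.7]
opening: 40.2
gripper_force: 62.4
```

Call:
play_rows([
  [0, 0, 0, 0, 0, 0, 25],
  [0, 0, 0, 0, 0, 0, 41],
  [0, 0, 0, 0, 0, 0, 48],
  [0, 0, 0, 0, 0, 0, 60],
  [0, 0, 0, 0, 0, 0, 70],
])

```text
time: 21.33
tcp_pos: [668.9, -38.9, 147.1]
eef_rot: [0.91, 3.006, 0.002]
force: [-0.0, -0.1, -1.1]
opening: 69.0
gripper_force: 0.0
```

Call:
play_rows([
  [0, 0, 0, 0, 0, 0.1, 72],
  [0, 0, 0, 0, 0, 0.4, 72],
  [0, 0, 0, 0, 0, 0.9, 72],
  [0, 0, 0, 0, 0, 1.6, 72],
  [0, 0, 0, 0, 0, 2.6, 72],
])

```text
time: 21.75
tcp_pos: [667.9, -39.1, 225.6]
eef_rot: [-0.909, -3.005, -0.001]
force: [0.6, -0.0, -0.5]
opening: 71.9
gripper_force: 0.0
```

Call:
play_rows([
  [0, 0, 0, 0, 0, 1.0, 72],
  [0, 0, 0, 0, 0, 2.2, 72],
  [0, 0, 0, -0.6, 0, 3.2, 72],
  [0, 0, 0, -1.6, 0, 3.6, 72],
  [0, 0, 0, -2.6, 0, 3.6, 72],
])

```text
time: 22.17
tcp_pos: [592.3, -38.0, 338.6]
eef_rot: [0.907, 2.999, 0.006]
force: [-0.1, -0.3, 1.4]
opening: 72.1
gripper_force: 0.0
```

Call:
play_rows([
  [0, 0, 0, -0.8, -0.8, 0, 72],
  [0, 0, 0, -1.6, -1.6, 0, 72],
  [0, 0, 0, -2.2, -2.6, 0, 72],
  [0, 0, 0, -2.6, -3.6, 0, 72],
  [0, 0, 0, -2.8, -4.6, 0, 72],
])

```text
time: 22.58
tcp_pos: [505.5, -178.2, 335.2]
eef_rot: [0.909, 3.005, -0.001]
force: [0.5, 0.0, -0.8]
opening: 72.2
gripper_force: 0.0
```

Run:
```python
from h import *
s=status.state(); print(s['time'],s['tcp_pos'],s['force'])
d={c:cams.snapshot(c) for c in('top','scene')}
cv2.imwrite('pics/s7.png',np.hstack([cv2.resize(d['scene']['img'][140:320,150:390],None,fx=1.7,fy=2,interpolation=cv2.INTER_CUBIC)[:360],cv2.resize(d['top']['img'][90:270,200:400],None,fx=1.9,fy=2,interpolation=cv2.INTER_CUBIC)]))
for y,H in ((-148,170),(-74,145),(0,145),(74,145),(148,170)):
    p=np.array([606.6-y*np.sin(np.radians(56.1)),2.1+y*np.cos(np.radians(56.1)),3]); t=proj(d['top'],p+[0,0,70])[0][::-1]
    print(y,p.round(1),fit([*p,0,0],dict(top=t),('top',),H=H,free=2))
print(fit([668,-39,3,0,0],dict(top=proj(d['top'],np.array([668,-39,70]))[0][::-1],scene=proj(d['scene'],np.array([668,-39,90]))[0][::-1])))
```

```text
22.5833 [ 505.470403   -178.21042601  335.2432043 ] [ 0.4529831   0.0441992  -0.77766024]
-148 [729.4 -80.4   3. ] (array([727.242, -80.672]), np.float64(-0.873))
-74 [668.  -39.2   3. ] (array([669.031, -41.708]), np.float64(-0.93))
0 [606.6   2.1   3. ] (array([606.6,   2.1]), np.float64(-0.943))
74 [545.2  43.4   3. ] (array([545.206,  42.757]), np.float64(-0.942))
148 [483.8  84.6   3. ] (array([482.78 ,  83.871]), np.float64(-0.948))
(array([ 6.68599e+02, -4.27680e+01,  6.16800e+00, -9.00000e-03,
        2.30000e-02]), np.float64(-1.373))
```

View pics/s7.png

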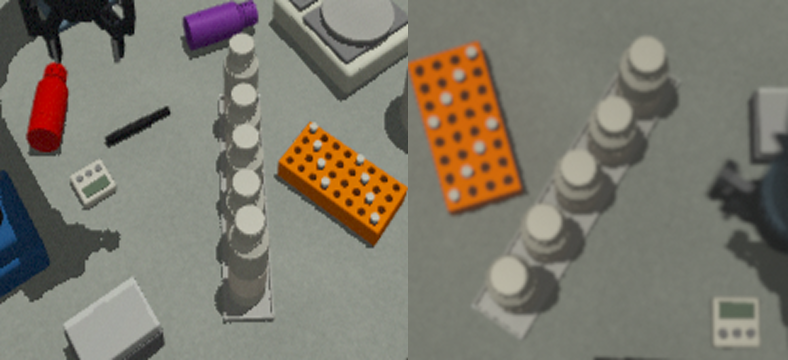

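Both views show five bottles upright and evenly spaced in the tray. The returned one is second from the far right end, at crop (613, 120) in the right half. Everything else is in place and the arm is clear, so I'll hand it in.

Call:
play_rows([
  [0, 0, 0, 0, 0, 0, 72],
  [0, 0, 0, 0, 0, 0, 72],
  [0, 0, 0, 0, 0, 0, 72],
  [0, 0, 0, 0, 0, 0, 72],
  [0, 0, 0, 0, 0, 0, 72],
])

```text
time: 24.15
tcp_pos: [506.9, -177.1, 333.2]
eef_rot: [0.91, 3.006, 0.002]
force: [-1.1, -0.4, 0.1]
opening: 72.0
gripper_force: 0.0
```

```bash
python3 -c "
from station import r; print(r.hand_in())"
```

```text
the job is handed in; nothing more can be done
None
```

The toppled white bottle stood upright and released on the balance pan for about 3.5 s, and is now back upright in its gap in the tray; the job was handed in at about 24 s, with the other bottles in place in the last pictures.

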